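# Sort the wax toppings into the caddy with the indexing cover

## Task

Put the candle toppings away in the caddy, whose sliding cover starts locked shut: pull up the red plunger knob, slide the cover to the hole that opens the purple-floored well, let the pin snap in, and put all the purple roses in it. Then index the cover in the same way to the hole that opens the orange-floored well and put all the orange bars in that one, and at last bring the cover back to the middle hole so that it is shut and locked over both wells, with every topping in its own well. Do not disturb the candles, the mould or the cup of sticks.

Things in the scene. Friction and masses are not known exactly. Their poses are not given: they have to be found in the camera images.
- caddy: Fixed plywood box, 410 mm long (its y) by 160 mm (x), rim 53 mm high. Origin on the table under its middle. Two wells side by side, centred at x 0, y -50 and +50 mm, each 150 (x) by 95 (y) mm inside, parted by a 5 mm wall. Beyond them, to y +-205 mm, solid wings 47 mm high. Along its +x side a steel index rail (x 85 to 125 mm, 52 mm high) with holes at y -100, 0 and +100 mm.
- liner_purple: Purple floor plate, 148 x 93 x 2 mm, fixed in one of the two wells (which one varies): the well for the roses. Origin at the centre of its underside, 6 mm above the table, axes parallel to the caddy's; well floor = its top, 8 mm above the table.
- liner_orange: Orange floor plate, the same, fixed in the other well: the well for the bars.
- cover (a joint): Clear cover, blue end strips, 166 (x) by 200 (y) by 5 mm, underside 54 mm above the table, sliding along caddy y (m, positive to +y; range +-0.104; 1.5 N friction). 0: shut over both wells. +0.100: the well at caddy y -50 mm is open, the other covered. -0.100: the well at y +50 mm is open. Locked while the plunger's pin sits in a rail hole; holes at -0.100, 0, +0.100 with 1.5 mm of play.
- plunger (a joint): Upright spring plunger on the cover's tab, at caddy x 105 mm, mid-length of the cover. Value: how far the knob is pulled up (m). 0: pin home in a hole; 0.008: pin resting on the rail between holes; 0.014: end of travel. Spring pulls down with 3 N at 0, 6.5 N at 0.014. Above 0.009 the pin is free and the cover can be moved by the knob itself; let go over a hole, it snaps in.
- knob (a point): Centre of the plunger's red round knob: upright cylinder 25 mm diameter, 28 mm high, 92 mm above the table when the pin is home. Nothing but the knob and its thin stem stands above the cover's tab (59 mm) save a 22 mm steel bush whose top is at 73 mm. Axes parallel to the caddy's.
- rose0_c (a point): Centre of a purple wax rose, round, 36 mm diameter, 22 mm high, 25 g (z along its axis). 1 to 3 roses are present, at first lying on the sheet of paper on the robot's left.
- rose1_c (a point): Centre of a purple wax rose, round, 36 mm diameter, 22 mm high, 25 g (z along its axis). 1 to 3 roses are present, at first lying on the sheet of paper on the robot's left.
- rose2_c (a point): Centre of a purple wax rose, round, 36 mm diameter, 22 mm high, 25 g (z along its axis). 1 to 3 roses are present, at first lying on the sheet of paper on the robot's left.
- bar0_c (a point): Centre of an orange wax bar of two lumps, 44 (its x) x 24 (y) x 22 (z) mm, 28 g. 1 to 3 bars are present, at first lying on the sheet of paper on the robot's left.
- bar1_c (a point): Centre of an orange wax bar of two lumps, 44 (its x) x 24 (y) x 22 (z) mm, 28 g. 1 to 3 bars are present, at first lying on the sheet of paper on the robot's left.
- bar2_c (a point): Centre of an orange wax bar of two lumps, 44 (its x) x 24 (y) x 22 (z) mm, 28 g. 1 to 3 bars are present, at first lying on the sheet of paper on the robot's left.
- candle_white: Bystander: small white candle in a glass, 66 mm diameter, 70 mm high; origin under its centre.
- candle_orange: Bystander: orange candle in a glass, 84 mm diameter, 85 mm high; origin under its centre.
- mould: Bystander: flat dark brown mould, 100 (x) x 200 (y) x 14 mm; origin under its centre.
- stick_cup: Bystander: steel cup of wooden sticks, 72 mm diameter, 100 mm high (sticks to 170 mm); origin under its centre.
There are look-alikes about, which are no part of the job. What is shaped like the part that bears rose2_c but green or turquoise is not meant.

How it is judged:
On the way, in this order (a step that is already met when the one before it is completed fails the run):
1. the cover is locked at the hole that opens the purple well (((y of liner_purple in the frame of caddy below 0 m and value of joint cover between 0.096 and 0.104 m and value of joint plunger below 0.002 m) or (y of liner_purple in the frame of caddy above 0 m and value of joint cover between -0.104 and -0.096 m and value of joint plunger below 0.002 m))), for 0.2 s.
2. all roses lie in the purple well, let go (x of rose0_c in the frame of liner_purple between -0.076 and 0.076 m and y of rose0_c in the frame of liner_purple between -0.048 and 0.048 m and z of rose0_c in the frame of liner_purple between 0 and 0.044 m and x of rose1_c in the frame of liner_purple between -0.076 and 0.076 m and y of rose1_c in the frame of liner_purple between -0.048 and 0.048 m and z of rose1_c in the frame of liner_purple between 0 and 0.044 m and x of rose2_c in the frame of liner_purple between -0.076 and 0.076 m and y of rose2_c in the frame of liner_purple between -0.048 and 0.048 m and z of rose2_c in the frame of liner_purple between 0 and 0.044 m and contact force between the fingers and rose0 below 0.1 N and contact force between the fingers and rose1 below 0.1 N and contact force between the fingers and rose2 below 0.1 N), for 0.2 s.
3. the cover is locked at the hole that opens the orange well (((y of liner_orange in the frame of caddy below 0 m and value of joint cover between 0.096 and 0.104 m and value of joint plunger below 0.002 m) or (y of liner_orange in the frame of caddy above 0 m and value of joint cover between -0.104 and -0.096 m and value of joint plunger below 0.002 m))), for 0.2 s.
4. all bars lie in the orange well, let go (x of bar0_c in the frame of liner_orange between -0.076 and 0.076 m and y of bar0_c in the frame of liner_orange between -0.048 and 0.048 m and z of bar0_c in the frame of liner_orange between 0 and 0.044 m and x of bar1_c in the frame of liner_orange between -0.076 and 0.076 m and y of bar1_c in the frame of liner_orange between -0.048 and 0.048 m and z of bar1_c in the frame of liner_orange between 0 and 0.044 m and x of bar2_c in the frame of liner_orange between -0.076 and 0.076 m and y of bar2_c in the frame of liner_orange between -0.048 and 0.048 m and z of bar2_c in the frame of liner_orange between 0 and 0.044 m and contact force between the fingers and bar0 below 0.1 N and contact force between the fingers and bar1 below 0.1 N and contact force between the fingers and bar2 below 0.1 N), for 0.2 s.
At the end, for the whole second after the job is handed in: The cover is within 4 mm of shut with the pin home in the middle hole (knob up less than 2 mm) and let go; every rose lies in the purple well and every bar in the orange well, below the cover and at rest (value of joint cover between -0.004 and 0.004 m and value of joint plunger below 0.002 m and velocity of joint cover below 0.01 m/s and contact force between the fingers and plunger below 0.1 N and x of rose0_c in the frame of liner_purple between -0.076 and 0.076 m and y of rose0_c in the frame of liner_purple between -0.048 and 0.048 m and z of rose0_c in the frame of liner_purple between 0 and 0.044 m and x of rose1_c in the frame of liner_purple between -0.076 and 0.076 m and y of rose1_c in the frame of liner_purple between -0.048 and 0.048 m and z of rose1_c in the frame of liner_purple between 0 and 0.044 m and x of rose2_c in the frame of liner_purple between -0.076 and 0.076 m and y of rose2_c in the frame of liner_purple between -0.048 and 0.048 m and z of rose2_c in the frame of liner_purple between 0 and 0.044 m and x of bar0_c in the frame of liner_orange between -0.076 and 0.076 m and y of bar0_c in the frame of liner_orange between -0.048 and 0.048 m and z of bar0_c in the frame of liner_orange between 0 and 0.044 m and x of bar1_c in the frame of liner_orange between -0.076 and 0.076 m and y of bar1_c in the frame of liner_orange between -0.048 and 0.048 m and z of bar1_c in the frame of liner_orange between 0 and 0.044 m and x of bar2_c in the frame of liner_orange between -0.076 and 0.076 m and y of bar2_c in the frame of liner_orange between -0.048 and 0.048 m and z of bar2_c in the frame of liner_orange between 0 and 0.044 m and linear speed of each of rose0, rose1, rose2, bar0, bar1, bar2 below 0.05 m/s); the robot touches nothing.
It fails at once if the candle white is shifted more than 30 mm or tipped (distance of candle_white from where it was at the start of the episode above 0.03 m or angle between candle_white's own z axis and vertical above 0.35 rad).
It fails at once if the candle orange is shifted more than 30 mm or tipped (distance of candle_orange from where it was at the start of the episode above 0.03 m or angle between candle_orange's own z axis and vertical above 0.35 rad).
It fails at once if the mould is shifted more than 30 mm or tipped (distance of mould from where it was at the start of the episode above 0.03 m or angle between mould's own z axis and vertical above 0.35 rad).
It fails at once if the stick cup is shifted more than 30 mm or tipped (distance of stick_cup from where it was at the start of the episode above 0.03 m or angle between stick_cup's own z axis and vertical above 0.35 rad).
Of rose0, rose1, rose2, bar0, bar1, bar2 only 4 to 6 are there at a start; the rules pass over those that are not, and their reading is None.
At some moment in a run one of rose0, rose1, rose2, bar0, bar1, bar2 may be knocked a few centimetres aside while the robot is not near it.
Once in a run the grip may slacken for a moment while it holds something.
It also fails if it takes over 210 s, if anything falls off the work surface, if the arm or the gripper's body presses on something with over 40 N, if the wrist force passes 120 N, or if a joint passes its speed limit or range.

## Robot

A 6-joint arm with a two-finger parallel gripper is mounted at the origin on the work surface. World frame = base frame: x ahead of the robot, y to its left, z up, the work surface at z = 0. Lengths are in m, angles in rad, forces in N, time in s.
With the tool pointing down it reaches from about 0.35 to 1 m from the base axis. Payload 7.1 kg.
Tool frame: the origin (TCP) lies between the finger pads; the fingertips stand 17 mm ahead of it and the grasp point (between the pads) lies 2 mm behind it; z points along the fingers, y is the direction in which the jaws open and shut (so a half turn about z gives the same grasp; the last joint's range is limited). The gripper opens to 85 mm and grips with 20 to 120 N. Pads are 22 mm wide; open, the fingers measure 114 mm over their backs; the gripper's body (76 mm by 85 mm) begins 54 mm behind the grasp point. The pads swing forward as they close: fully open they stand 13 mm farther back than shut.
Start: joints at [1.105, 0.423, 1.63, -0, 1.089, -0.019], TCP at [0.27, 0.564, 0.248] pointing down, gripper open.
Joint ranges: [-3, 3], [-0.9, 2.11], [0.09, 2.58], [-1.31, 4.45], [0.11, 2.69], [-2.54, 2.54]. Speed limits (rad/s): [2.39, 2.39, 3.01, 3.14, 3.14, 3.14].

## Interface

Orientations are given as a rotation vector (axis times angle).
In Python, from plant import bot, vision, ticket gives the robot as it stands.
- The arm moves only by the shell command python3 -m inch 'ROWS' [FORCE]. ROWS is JSON, a list that holds one entry, the list of rows, each a list of 5 numbers: the gripper command: -1 is shut, 1 is fully open, values between are in proportion, then the shift along the tool's x, y, z in m, then the turn about the tool's z in degrees. A call has 1 to 10 rows; each row is the pose to reach, as a shift and turn from the pose commanded when the call began, along the tool's axes at that moment; what a row does not reach only later rows make up. A row lasts 1/10 s, in which the tool goes at most 50 mm and 8.59 degrees, less where a joint would pass 70% of its speed; a pose out of reach is approached as far as the arm can. A call with a gripper value outside its range is refused whole. The fingers move at their own pace and stop on an object; FORCE is the grip in N (left out, the last holds). Time passes only in rows, so rows that repeat a pose let the fingers close. It gives the time, the measured TCP pose, the force and the opening at its end, in the units of the state.
- bot.observe(): the state, without advancing time (a new reading comes with each control period).
- vision.camera(name): name is "side" or "top" or "wrist"; returns (picture, depth): 384x512x3 uint8, blue, green, red; 384x512 float32, m along the optical axis (not along the pixel's ray), 0 where there is no reading.
- vision.calibration(name): a dict with "fx", "fy", "cx", "cy" (pixels), "cam_to_world" (4x4, takes a point from camera to world coordinates). Camera axes: x right, y up, looking along -z (the intrinsics and any distortion apply to the point x, -y, -z); pixel columns grow to the right and rows downward; lengths in m; the calibration is good to about 2 mm. A picture is of the moment at which its call begins: read the wrist's pose just before it. calibration takes no time and is no camera call; for the wrist camera it gives the pose at the moment of the call.
- ticket.hand_in(): hands the job in, once; it reports no verdict.
The state is a dict: "t": time; "joint_positions": joint angles; "qvel": joint speeds; "tau": joint torques, N m; "tcp_pos": TCP position; "tcp_rot": TCP orientation; "wrist_force": force on the tool from outside, world axes, zero at the start; "ft_torque": the same for the moment, N m; "finger_gap": finger opening in m.
Only numpy, scipy, OpenCV 4.12 (cv2) and the standard library are available. Lean on these libraries where they do the work, as an engineer would, in place of code of your own. Each camera call takes 0.05 s, during which the arm holds its last target.

## Working session

There is one attempt and no reset: what is moved stays moved. The work goes in short steps, Python scripts to look and compute and a shell command to move; the robot and the scene stay as the last step left them, time stands still between calls to the robot, and variables do not carry over. Pictures are saved under pics/ and viewed, and the job is handed in when it is done.

```bash
ls; mkdir -p pics
cat > h.py <<'E'
import numpy as np, cv2
from plant import bot, vision, ticket
from scipy.spatial.transform import Rotation as R
def shot(name,fn=None):
    s=bot.observe(); c=vision.calibration(name); im,d=vision.camera(name)
    np.savez('/tmp/%s.npz'%name,im=im,d=d,**c)
    if fn: cv2.imwrite('pics/'+fn,im)
    return im,d,c
def ray(c,u,v):
    M=np.array(c['cam_to_world']); d=np.array([(u-c['cx'])/c['fx'],-(v-c['cy'])/c['fy'],-1.])
    return M[:3,3],M[:3,:3]@d
def onplane(c,u,v,z):
    o,d=ray(c,u,v); return o+d*(z-o[2])/d[2]
def atdepth(c,u,v,dep):
    o,d=ray(c,u,v); return o+d*dep
def px(c,p):
    M=np.array(c['cam_to_world']); q=M[:3,:3].T@(np.array(p)-M[:3,3])
    return c['cx']+c['fx']*q[0]/-q[2], c['cy']-c['fy']*q[1]/-q[2]
E
python3 - <<'E'
from h import *
for n in ['top','side','wrist']:
    im,d,c=shot(n,n+'0.png'); print(n,{k:np.round(v,3).tolist() for k,v in c.items()})
s=bot.observe(); print(s)
E
```

```text
pics
top {'fx': 449.172, 'fy': 449.172, 'cx': 257.972, 'cy': 193.545, 'cam_to_world': [[0.027, 0.987, -0.159, 0.372], [-1.0, 0.025, -0.011, -0.008], [-0.007, 0.159, 0.987, 1.636], [0.0, 0.0, 0.0, 1.0]]}
side {'fx': 369.353, 'fy': 369.353, 'cx': 257.917, 'cy': 190.971, 'cam_to_world': [[-0.993, 0.07, -0.095, 0.505], [-0.118, -0.655, 0.747, 0.921], [-0.01, 0.753, 0.658, 0.87], [0.0, 0.0, 0.0, 1.0]]}
wrist {'fx': 276.875, 'fy': 276.875, 'cx': 252.363, 'cy': 189.743, 'cam_to_world': [[0.432, -0.866, -0.253, 0.205], [0.902, 0.414, 0.123, 0.595], [-0.002, -0.281, 0.96, 0.374], [0.0, 0.0, 0.0, 1.0]]}
{'t': 0.15, 'joint_positions': array([ 1.10498749e+00,  4.23667340e-01,  1.63049845e+00, -7.36185232e-06,
        1.08857619e+00, -1.89891607e-02]), 'qvel': array([ 0.00048566, -0.00222331, -0.00494679,  0.00181411,  0.00075279,
        0.00119045]), 'tau': array([ 1.55765883e-05, -5.57769728e+01, -2.82018328e+01, -9.20890125e-05,
        4.78797796e-03,  7.21485549e-05]), 'tcp_pos': array([0.26985876, 0.56330456, 0.24772926]), 'tcp_rot': array([-6.95973632e-01, -3.06325456e+00,  1.75489996e-03]), 'wrist_force': array([ 0.06671993, -0.04793922, -0.8346533 ]), 'ft_torque': array([-0.05938067,  0.04264366,  0.00256811]), 'finger_gap': 0.08534041145224418}
```

View pics/top0.png

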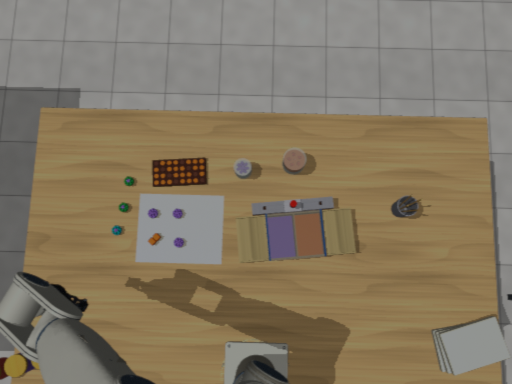

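View pics/side0.png

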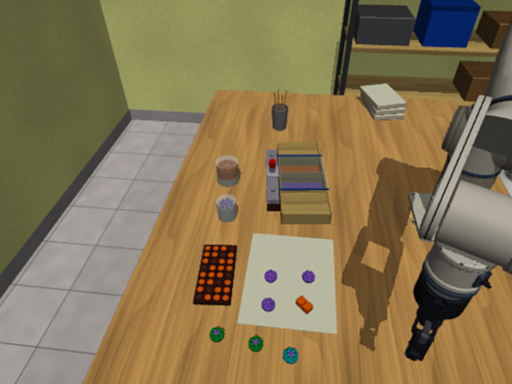

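View pics/wrist0.png

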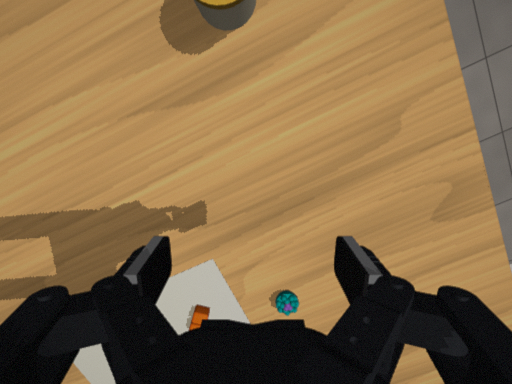

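Top view: purple roses at (153,213), (178,213) and (179,242), one orange bar at (154,239). The green (129,181), (124,207) and turquoise (117,230) ones off the paper are look-alikes. The purple floor is left (+y) and the orange floor right; the knob is at (293,204).

```bash
cat > loc.py <<'E'
from h import *
def blobs(im,lo,hi,amin,box=None):
    m=cv2.inRange(cv2.cvtColor(im,cv2.COLOR_BGR2HSV),lo,hi)
    m=cv2.morphologyEx(m,cv2.MORPH_CLOSE,np.ones((3,3)))
    n,l,st,ce=cv2.connectedComponentsWithStats(m)
    return [(ce[i],st[i],l==i) for i in range(1,n) if st[i,4]>=amin]
PUR=((125,90,40),(150,255,255)); ORA=((3,170,120),(18,255,255)); RED=((0,200,90),(3,255,255)); RED2=((172,170,90),(180,255,255))
E
python3 - <<'E'
from loc import *
for n in ['top','side']:
    f=np.load('/tmp/%s.npz'%n); im=f['im']; c=f; d=f['d']
    for nm,z,rng in [('pur',.011,PUR),('ora',.011,ORA),('red',.092,RED),('red2',.092,RED2)]:
        for ce,st,m in blobs(im,*rng,12):
            print(n,nm,np.round(ce,1),st[4],np.round(onplane(c,*ce,z),4), np.round(atdepth(c,*ce,d[int(ce[1]),int(ce[0])]),3))
im=np.load('/tmp/top.npz')['im']
cv2.imwrite('pics/crop_cad.png',cv2.resize(im[190:270,230:362],None,fx=6,fy=6,interpolation=cv2.INTER_NEAREST))
cv2.imwrite('pics/crop_top.png',cv2.resize(im[165:270,105:230],None,fx=5,fy=5,interpolation=cv2.INTER_CUBIC))
E
```

```text
top pur [152.5 212.9] 59 [0.5523 0.3927 0.011 ] [0.551 0.389 0.024]
top pur [177.2 213. ] 62 [0.5543 0.3026 0.011 ] [0.553 0.301 0.021]
top pur [178.3 242.1] 62 [0.4491 0.293  0.011 ] [0.448 0.289 0.031]
top pur [ 29.2 365.8] 35 [0.0096 0.7862 0.011 ] [0.021 0.762 0.061]
top ora [165.3 162.3] 25 [0.7422 0.3573 0.011 ] [0.741 0.356 0.015]
top ora [168.8 168.5] 13 [0.719  0.3428 0.011 ] [0.718 0.342 0.017]
top ora [177.3 170.4] 36 [0.7126 0.311  0.011 ] [0.711 0.31  0.018]
top ora [182.  177.5] 22 [0.6864 0.2923 0.011 ] [0.687 0.292 0.011]
top ora [201.5 173.5] 12 [0.7033 0.221  0.011 ] [0.701 0.22  0.021]
top ora [156.  175.5] 12 [0.6915 0.3888 0.011 ] [0.692 0.389 0.01 ]
top ora [162.5 178.5] 26 [0.6809 0.3641 0.011 ] [0.681 0.364 0.013]
top ora [188.6 180.4] 13 [0.6762 0.2673 0.011 ] [0.676 0.267 0.013]
top ora [169.  181.5] 12 [0.6702 0.3394 0.011 ] [0.669 0.338 0.016]
top ora [153.9 238.5] 56 [0.4596 0.3818 0.011 ] [0.459 0.38  0.019]
top red [293.1 203.6] 25 [ 0.5886 -0.1131  0.092 ] [ 0.587 -0.112  0.105]
side pur [301.3 185. ] 127 [ 0.4781 -0.1022  0.011 ] [ 0.48  -0.045  0.059
[... 279 characters left out ...]
]
side pur [255.2 341.4] 16 [0.5707 0.494  0.011 ] [0.57  0.502 0.027]
side pur [290.4 353.3] 17 [0.4851 0.5135 0.011 ] [0.485 0.521 0.027]
side ora [209.5 252.6] 120 [0.7394 0.2383 0.011 ] [0.738 0.241 0.015]
side ora [223.2 247.9] 21 [0.7024 0.2159 0.011 ] [0.702 0.218 0.014]
side ora [215.2 271.4] 324 [0.7088 0.303  0.011 ] [0.708 0.305 0.014]
side ora [226.2 289.8] 85 [0.6668 0.3594 0.011 ] [0.666 0.362 0.015]
side ora [217.4 289.1] 27 [0.6909 0.3597 0.011 ] [0.69  0.362 0.015]
side ora [211.7 296.8] 56 [0.7011 0.3851 0.011 ] [0.7   0.387 0.014]
side ora [303.9 303.4] 136 [0.4569 0.3776 0.011 ] [0.457 0.383 0.02 ]
side red [272.  163.2] 43 [ 0.586  -0.1134  0.092 ] [ 0.585 -0.105  0.098]
```

View pics/crop_cad.png

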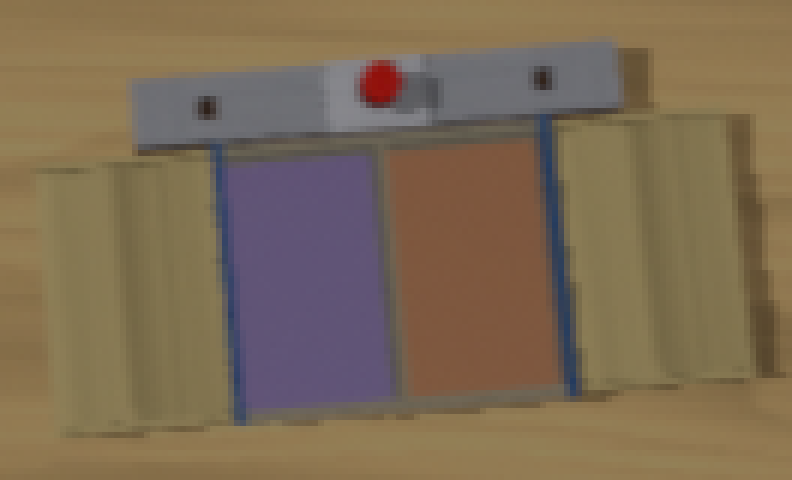

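View pics/crop_top.png

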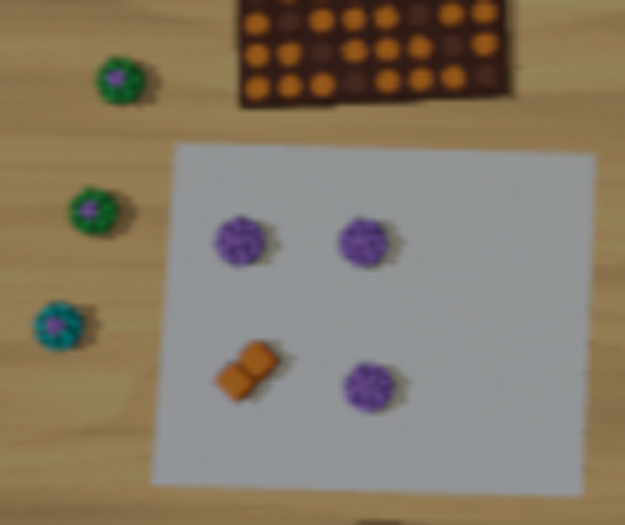

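```bash
cat > plan.py <<'E'
from h import *
import sys
def plan(x,y,z,jaw=None):
    s=bot.observe(); Rm=R.from_rotvec(s['tcp_rot']).as_matrix(); p=s['tcp_pos']
    sh=Rm.T@(np.array([x,y,z])-p)
    out='t %.2f pos %s shift %s'%(s['t'],np.round(p,4),np.round(sh,4))
    if jaw is not None:
        a=np.arctan2(Rm[1,1],Rm[0,1]); # jaw world heading
        dz=-1 # tool z down: +turn about tool z = -world yaw
        for k in (-1,0,1):
            t=np.degrees((jaw-a)*dz)+180*k; t=(t+270)%360-180+ -90 if False else t
            out+=' turn %.1f(j6 %.2f)'%(t,s['joint_positions'][5]+np.radians(t))
    print(out,'jaw now %.1f q6 %.2f gap %.4f F %s'%(np.degrees(np.arctan2(Rm[1,1],Rm[0,1])),s['joint_positions'][5],s['finger_gap'],np.round(s['wrist_force'],1)))
if __name__=='__main__':
    a=[float(v) for v in sys.argv[1:]]
    plan(a[0],a[1],a[2],np.radians(a[3]) if len(a)>3 else None)
E
python3 - <<'E'
from loc import *
f=np.load('/tmp/top.npz')
a=onplane(f,264.5,207.8,.052);b=onplane(f,320.5,202.8,.052);print(a,b,np.linalg.norm(a-b)); yv=(a-b)/np.linalg.norm(a-b)
psi=np.arctan2(-yv[0],yv[1]);print('yaw',np.degrees(psi))
xv=np.array([np.cos(psi),np.sin(psi),0])
mid=(a+b)/2; print('mid',mid)
# purple / orange liner centres (crop px /6 + offset)
for u,v in [((305)/6+230,280/6+190),((478)/6+230,268/6+190)]: print(onplane(f,u,v,.008))
E
python3 plan.py 0.587 -0.113 0.20 85
```

```text
[ 0.57637587 -0.01457911  0.052     ] [ 0.59942782 -0.21318376  0.052     ] 0.19993799288244973
yaw 6.620668426003421
mid [ 0.58790184 -0.11388144  0.052     ]
[ 0.4785048  -0.07631423  0.008     ]
[ 0.48845065 -0.18031267  0.008     ]
t 0.15 pos [0.2699 0.5633 0.2477] shift [-0.5782 -0.4728  0.0483] turn -200.6(j6 -3.52) turn -20.6(j6 -0.38) turn 159.4(j6 2.76) jaw now 64.4 q6 -0.02 gap 0.0853 F [ 0.1 -0.  -0.8]
```

```bash
python3 -m inch '[[[1,-0.289,-0.236,0.024,29],[1,-0.289,-0.236,0.024,29],[1,-0.289,-0.236,0.024,29],[1,-0.289,-0.236,0.024,29],[1,-0.289,-0.236,0.024,29],[1,-0.289,-0.236,0.024,29],[1,-0.289,-0.236,0.024,29],[1,-0.289,-0.236,0.024,29],[1,-0.289,-0.236,0.024,29]]]' 40; python3 plan.py 0.588 -0.1137 0.16 6.6
```

```text
t: 1.05
tcp_pos: [0.4294, 0.2233, 0.224]
tcp_rot: [-1.446, -2.789, 0.001]
wrist_force: [-0.1, 0.6, 0.5]
finger_gap: 0.0854
t 1.05 pos [0.4294 0.2233 0.224 ] shift [-0.3668 -0.0645  0.0642] turn -151.4(j6 -2.80) turn 28.6(j6 0.34) turn 208.6(j6 3.48) jaw now 35.2 q6 -0.16 gap 0.0854 F [-0.1  0.6  0.5]
```

```bash
python3 -m inch '[[[1,-0.366,-0.065,0.064,28.6],[1,-0.366,-0.065,0.064,28.6],[1,-0.366,-0.065,0.064,28.6],[1,-0.366,-0.065,0.064,28.6],[1,-0.366,-0.065,0.064,28.6],[1,-0.366,-0.065,0.064,28.6],[1,-0.366,-0.065,0.064,28.6],[1,-0.366,-0.065,0.064,28.6],[1,-0.366,-0.065,0.064,28.6],[1,-0.366,-0.065,0.064,28.6]]]' 40
python3 - <<'E'
from loc import *
im,d,c=shot('wrist','wrist1.png')
for r in (RED,RED2):
  for ce,st,m in blobs(im,*r,30): print(ce,st,onplane(c,*ce,.1))
E
python3 plan.py 0.588 -0.1137 0.097 6.6
```

```text
t: 2.05
tcp_pos: [0.5875, -0.1095, 0.1598]
tcp_rot: [-2.086, -2.348, 0.001]
wrist_force: [0.7, 0.1, 0.4]
finger_gap: 0.0853
[252.61669829 216.59203036] [ 237  197   33   40 1054] [ 0.58787849 -0.11204711  0.1       ]
t 2.10 pos [ 0.5873 -0.1089  0.16  ] shift [-0.0049  0.0002  0.063 ] turn -179.8(j6 -3.46) turn 0.2(j6 -0.32) turn 180.2(j6 2.82) jaw now 6.8 q6 -0.32 gap 0.0855 F [0.6 0.5 1. ]
```

View pics/wrist1.png

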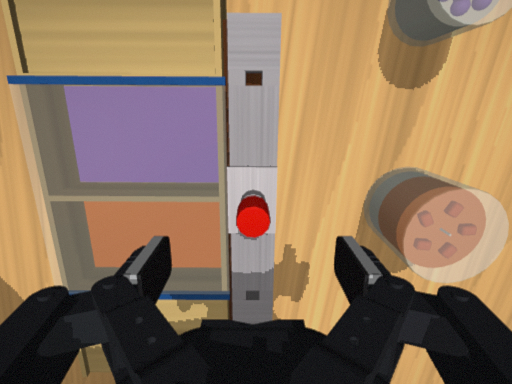

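The knob shows at (252,216) wrist, centred between the jaws; go down and grip.

```bash
python3 -m inch '[[[1,-0.004,0,0.03,0],[1,-0.004,0,0.063,0],[1,-0.004,0,0.063,0],[-1,-0.004,0,0.063,0],[-1,-0.004,0,0.063,0],[-1,-0.004,0,0.063,0],[-1,-0.004,0,0.063,0],[-1,-0.004,0,0.063,0],[-1,-0.004,0,0.063,0],[-1,-0.004,0,0.063,0]]]' 40; python3 plan.py 0.588 -0.1137 0.097 6.6
```

```text
t: 3.1
tcp_pos: [0.5884, -0.1141, 0.0987]
tcp_rot: [2.086, 2.349, 0.001]
wrist_force: [-2.4, 1.4, 8.1]
finger_gap: 0.0239
t 3.10 pos [ 0.5884 -0.1141  0.0987] shift [ 0.0005 -0.0004  0.0017] turn -179.8(j6 -3.47) turn 0.2(j6 -0.33) turn 180.2(j6 2.81) jaw now 6.8 q6 -0.33 gap 0.0239 F [-2.4  1.4  8.1]
```

```bash
python3 -m inch '[[[-1,0,0,-0.005,0],[-1,0,0,-0.010,0],[-1,0,0,-0.014,0],[-1,0,0,-0.014,0],[-1,0,0,-0.014,0]]]' 40; python3 plan.py 0.588 -0.1137 0.097 6.6
python3 - <<'E'
from loc import *
im,d,c=shot('side','side2.png')
cv2.imwrite('pics/side2c.png',cv2.resize(im[130:230,220:360],None,fx=5,fy=5))
E
```

```text
t: 3.6
tcp_pos: [0.5883, -0.1141, 0.1112]
tcp_rot: [2.086, 2.349, 0.0]
wrist_force: [2.0, -0.3, -6.5]
finger_gap: 0.0235
t 3.60 pos [ 0.5883 -0.1141  0.1112] shift [ 0.0004 -0.0002  0.0142] turn -179.8(j6 -3.47) turn 0.2(j6 -0.33) turn 180.2(j6 2.82) jaw now 6.8 q6 -0.33 gap 0.0235 F [ 2.  -0.3 -6.5]
```

View pics/side2c.png

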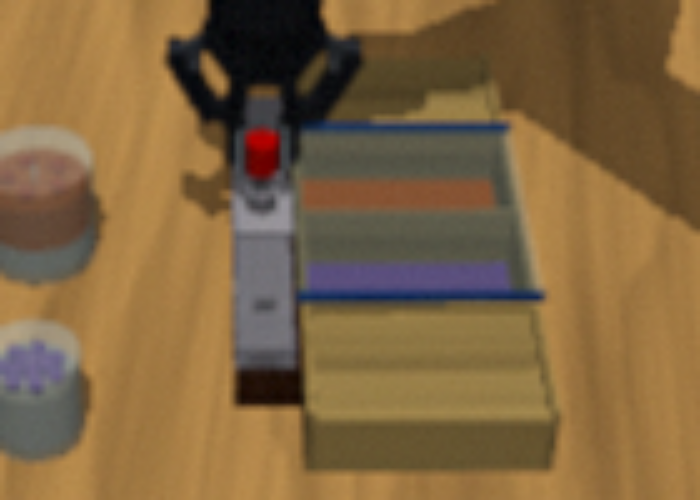

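```bash
python3 -m inch '[[[-1,-0.015,0,0,0],[-1,-0.03,0,0,0],[-1,-0.045,0,0,0],[-1,-0.06,0,0,0],[-1,-0.075,0,0,0],[-1,-0.09,0,0,0],[-1,-0.10,0,0,0],[-1,-0.10,0,0,0],[-1,-0.10,0,0,0]]]' 40; python3 plan.py 0.5998 -0.2134 0.097 6.6
```

```text
t: 4.55
tcp_pos: [0.5997, -0.2139, 0.1112]
tcp_rot: [-2.086, -2.349, 0.001]
wrist_force: [-1.0, -2.1, -6.7]
finger_gap: 0.0239
t 4.55 pos [ 0.5997 -0.2139  0.1112] shift [0.0005 0.0002 0.0142] turn -179.8(j6 -3.62) turn 0.2(j6 -0.48) turn 180.2(j6 2.67) jaw now 6.8 q6 -0.48 gap 0.0239 F [-1.  -2.1 -6.7]
```

```bash
python3 -m inch '[[[-1,0,0,0.005,0],[-1,0,0,0.010,0],[-1,0,0,0.014,0],[-1,0,0,0.014,0],[-1,0,0,0.014,0]]]' 20; python3 plan.py 0.5998 -0.2134 0.097 6.6
```

```text
t: 5.05
tcp_pos: [0.5998, -0.2132, 0.0985]
tcp_rot: [-2.085, -2.35, 0.001]
wrist_force: [-6.3, -2.0, 8.8]
finger_gap: 0.0249
t 5.05 pos [ 0.5998 -0.2132  0.0985] shift [-0.0002  0.      0.0015] turn -179.8(j6 -3.62) turn 0.2(j6 -0.47) turn 180.2(j6 2.67) jaw now 6.8 q6 -0.48 gap 0.0249 F [-6.3 -2.   8.8]
```

```bash
python3 -m inch '[[[1,0,0,0,0],[1,0,0,0,0],[1,0,0,0,0],[1,0,0,0,0],[1,0,0,-0.04,0],[1,0,0,-0.08,0],[1,0,0,-0.12,0],[1,0,0,-0.12,0]]]' 20
python3 - <<'E'
from loc import *
im,d,c=shot('side','side3.png')
cv2.imwrite('pics/side3c.png',cv2.resize(im[130:230,220:360],None,fx=5,fy=5))
for r in (RED,): 
  for ce,st,m in blobs(im,*r,15): print(ce,st,onplane(c,*ce,.092))
im,d,c=shot('wrist','wrist3.png')
for r in (RED,): 
  for ce,st,m in blobs(im,*r,15): print(ce,st,onplane(c,*ce,.1),atdepth(c,*ce,d[int(ce[1]),int(ce[0])]))
im,d,c=shot('top','top3.png')
for nm,r in (('p',PUR),('o',ORA)): 
  for ce,st,m in blobs(im,*r,30): print(nm,ce,st,onplane(c,*ce,.011))
E
python3 plan.py 0.553 0.3005 0.20 6.6
```

```text
t: 5.85
tcp_pos: [0.6034, -0.2145, 0.2236]
tcp_rot: [2.079, 2.342, 0.006]
wrist_force: [0.7, -0.3, 0.5]
finger_gap: 0.0857
[271.31707317 146.85365854] [269 143   6   9  41] [ 0.5975221  -0.21318645  0.092     ]
[248.89249147 186.30204778] [237 172  25  29 586] [ 0.59912293 -0.21163909  0.1       ] [ 0.59895777 -0.20988039  0.10623797]
p [152.52542373 212.93220339] [149 209   8   9  59] [0.55229474 0.39271012 0.011     ]
p [177.19672131 213.09836066] [173 209   9   9  61] [0.55401812 0.30267518 0.011     ]
p [280.35179487 236.18461538] [267 216  27  42 975] [ 0.47999668 -0.0744205   0.011     ]
p [178.27419355 242.09677419] [174 238   9   9  62] [0.44907036 0.29295818 0.011     ]
p [ 27.8452381  358.69047619] [ 21 351  12  20  84] [0.03288783 0.79333917 0.011     ]
o [166.51162791 164.48837209] [161 161  10  10  43] [0.73408802 0.35238054 0.011     ]
o [180.68674699 174.51807229] [174 167  17  16  83] [0.6975286  0.29771612 0.011     ]
o [162.4516129  178.35483871] [161 174   4  10  31] [0.68140374 0.3642762  0.011     ]
o [153.98245614 238.47368421] [149 234  11  10  57] [0.4597669  0.38148401 0.011     ]
t 6.00 pos [ 0.5998 -0.2132  0.217 ] shift [0.5156 0.0144 0.0171] turn -179.8(j6 -3.62) turn 0.2(j6 -0.48) turn 180.2(j6 2.67) jaw now 6.8 q6 -0.48 gap 0.0855 F [-0.2  0.6 -0.7]
```

View pics/side3c.png

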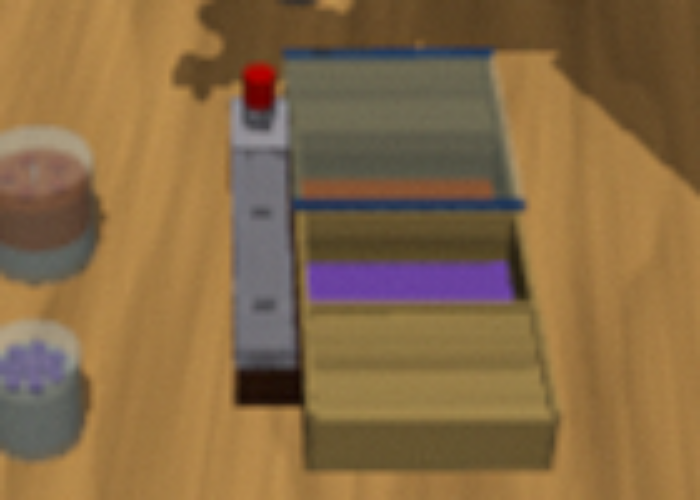

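View pics/wrist3.png

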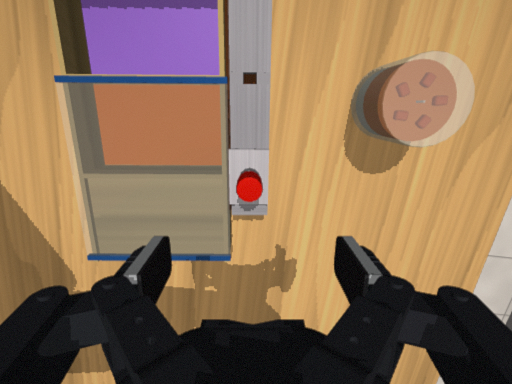

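Knob sits home (top at 106 mm) and moved 100 mm; purple well is open. On to the first rose at (177,213) top view.

```bash
python3 -m inch '[[[1,0.516,0.014,0.06,0],[1,0.516,0.014,0.06,0],[1,0.516,0.014,0.06,0],[1,0.516,0.014,0.06,0],[1,0.516,0.014,0.06,0],[1,0.516,0.014,0.06,0],[1,0.516,0.014,0.06,0],[1,0.516,0.014,0.06,0],[1,0.516,0.014,0.06,0],[1,0.516,0.014,0.06,0]]]' 25; python3 -m inch '[[[1,0,0,0,0],[1,0,0,0,0],[1,0,0,0,0]]]'
python3 - <<'E'
from loc import *
im,d,c=shot('wrist','wrist4.png')
for ce,st,m in blobs(im,*PUR,100): print(ce,st,onplane(c,*ce,.015))
E
python3 plan.py 0.553 0.3005 0.020 6.6
```

```text
t: 7.0
tcp_pos: [0.553, 0.2828, 0.1573]
tcp_rot: [-2.085, -2.348, 0.005]
wrist_force: [0.9, -0.4, -0.7]
finger_gap: 0.0853
t: 7.3
tcp_pos: [0.554, 0.2801, 0.1584]
tcp_rot: [-2.086, -2.348, 0.004]
wrist_force: [-0.7, -0.1, -0.5]
finger_gap: 0.0856
[264.79755539  63.50496562] [ 246   42   39   44 1309] [0.55155668 0.39112712 0.015     ]
[147.89357622 159.61744966] [ 128  142   39   37 1043] [0.44874039 0.29143951 0.015     ]
[254.48466258 162.29243354] [237 145  35  36 978] [0.5531609  0.30122368 0.015     ]
t 7.35 pos [0.5543 0.2798 0.1588] shift [0.0208 0.0013 0.1388] turn -179.9(j6 -2.81) turn 0.1(j6 0.33) turn 180.1(j6 3.47) jaw now 6.7 q6 0.33 gap 0.0851 F [ 0.3 -0.3  0.4]
```

View pics/wrist4.png

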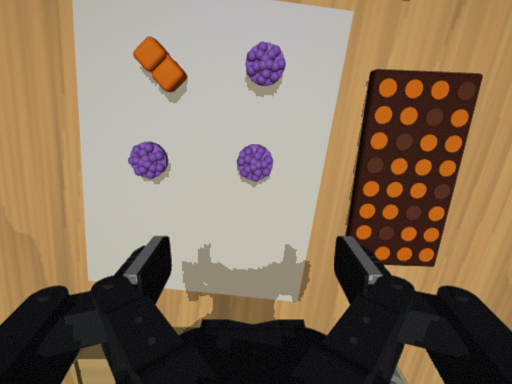

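Wrist view: purple roses at (254,162), (265,64) and (148,160), with the bar at (160,64); positions agree. Grasp the (254,162) one.

```bash
python3 -m inch '[[[1,0.021,0,0.05,0],[1,0.021,0,0.10,0],[1,0.021,0,0.139,0],[1,0.021,0,0.139,0],[-1,0.021,0,0.139,0],[-1,0.021,0,0.139,0],[-1,0.021,0,0.139,0],[-1,0.021,0,0.139,0],[-1,0.021,0,0.139,0],[-1,0.021,0,0.139,0]]]' 25; python3 -m inch '[[[-1,0,0,-0.05,0],[-1,0,0,-0.10,0],[-1,0,0,-0.14,0],[-1,0,0,-0.14,0]]]'; python3 plan.py 0.502 -0.0735 0.16 6.6
```

```text
t: 8.35
tcp_pos: [0.5538, 0.3026, 0.0234]
tcp_rot: [2.085, 2.348, 0.006]
wrist_force: [0.2, -2.2, 8.0]
finger_gap: 0.035
t: 8.75
tcp_pos: [0.5559, 0.3041, 0.1687]
tcp_rot: [2.082, 2.346, 0.019]
wrist_force: [0.6, 0.2, -0.0]
finger_gap: 0.0348
t 8.75 pos [0.5559 0.3041 0.1687] shift [-0.3686 -0.0984  0.0057] turn -179.8(j6 -2.77) turn 0.2(j6 0.37) turn 180.2(j6 3.51) jaw now 6.8 q6 0.36 gap 0.0348 F [ 0.6  0.2 -0. ]
```

```bash
python3 plan.py 0.505 -0.051 0.16; python3 -m inch '[[[-1,-0.346,-0.093,0,0],[-1,-0.346,-0.093,0,0],[-1,-0.346,-0.093,0,0],[-1,-0.346,-0.093,0,0],[-1,-0.346,-0.093,0,0],[-1,-0.346,-0.093,0,0],[-1,-0.346,-0.093,0,0],[-1,-0.346,-0.093,0,0],[-1,-0.346,-0.093,0,0]]]'; python3 plan.py 0.505 -0.051 0.034 6.6
```

```text
t 8.75 pos [0.5559 0.3041 0.1687] shift [-0.3466 -0.0928  0.0059] jaw now 6.8 q6 0.36 gap 0.0348 F [ 0.6  0.2 -0. ]
t: 9.65
tcp_pos: [0.5005, -0.0539, 0.161]
tcp_rot: [2.089, 2.345, 0.001]
wrist_force: [-0.1, -0.0, -0.2]
finger_gap: 0.035
t 9.65 pos [ 0.5005 -0.0539  0.161 ] shift [0.0024 0.0047 0.127 ] turn -180.0(j6 -3.39) turn 0.0(j6 -0.25) turn 180.0(j6 2.90) jaw now 6.6 q6 -0.25 gap 0.0350 F [-0.1 -0.  -0.2]
```

```bash
python3 -m inch '[[[-1,0,0,0.04,0],[-1,0,0,0.07,0],[-1,0,0,0.07,0],[-1,0,0,0.07,0]]]'; python3 plan.py 0.505 -0.051 0.034 6.6
```

```text
t: 10.05
tcp_pos: [0.5009, -0.0512, 0.0907]
tcp_rot: [-2.083, -2.35, 0.001]
wrist_force: [-0.2, -0.2, -0.5]
finger_gap: 0.035
t 10.05 pos [ 0.5009 -0.0512  0.0907] shift [-0.0003  0.0042  0.0567] turn -179.7(j6 -3.38) turn 0.3(j6 -0.24) turn 180.3(j6 2.90) jaw now 6.9 q6 -0.25 gap 0.0350 F [-0.2 -0.2 -0.5]
```

```bash
python3 -m inch '[[[-1,0,0.004,0.03,0],[-1,0,0.004,0.056,0],[-1,0,0.004,0.056,0],[0.1,0,0.004,0.056,0],[0.1,0,0.004,0.056,0],[0.1,0,0.004,0.056,0],[0.1,0,0.004,0.03,0],[0.1,0,0.004,-0.02,0],[0.1,0,0.004,-0.07,0],[1,0,0.004,-0.07,0]]]'; python3 -m inch '[[[1,0,0,0,0],[1,0,0,0,0]]]';  python3 - <<'E'
from loc import *
im,d,c=shot('wrist','wrist5.png')
im,d,c=shot('top','top5.png')
for nm,r in (('p',PUR),('o',ORA)): 
  for ce,st,m in blobs(im,*r,30): print(nm,ce,st[4],onplane(c,*ce,.011))
E
python3 plan.py 0.5515 0.391 0.15 6.6
```

```text
t: 11.05
tcp_pos: [0.5089, -0.0525, 0.1677]
tcp_rot: [2.079, 2.341, 0.011]
wrist_force: [1.1, 1.1, -0.1]
finger_gap: 0.0601
t: 11.25
tcp_pos: [0.5041, -0.0519, 0.1604]
tcp_rot: [-2.086, -2.349, 0.001]
wrist_force: [0.1, -0.5, -0.2]
finger_gap: 0.0853
p [152.6        212.93333333] 60 [0.55229766 0.39243769 0.011     ]
p [286.25       235.70833333] 48 [ 0.48226922 -0.09565082  0.011     ]
p [178.3015873  242.03174603] 63 [0.44930612 0.29287217 0.011     ]
p [ 27.88372093 358.90697674] 86 [0.03217511 0.79312716 0.011     ]
o [177.24324324 170.59459459] 37 [0.71199266 0.31126775 0.011     ]
o [162.5 178.5] 30 [0.68086349 0.36406438 0.011     ]
o [153.98245614 238.47368421] 57 [0.4597669  0.38148401 0.011     ]
t 11.35 pos [ 0.5037 -0.0519  0.1595] shift [0.4341 0.0999 0.0095] turn -179.8(j6 -3.38) turn 0.2(j6 -0.24) turn 180.2(j6 2.90) jaw now 6.8 q6 -0.24 gap 0.0855 F [ 0.1 -1.2 -0. ]
```

View pics/wrist5.png

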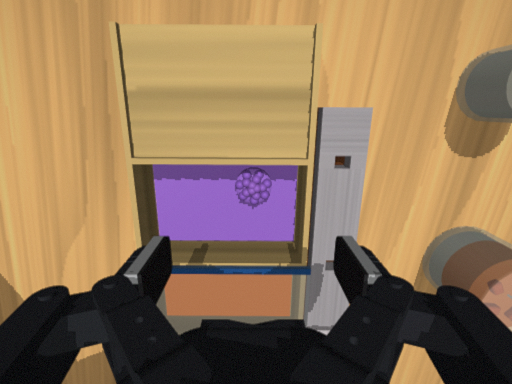

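The first rose lies in the purple well at (253,187). Next, the rose at (153,213) top view.

```bash
python3 -m inch '[[[1,0.434,0.1,0,0],[1,0.434,0.1,0,0],[1,0.434,0.1,0,0],[1,0.434,0.1,0,0],[1,0.434,0.1,0,0],[1,0.434,0.1,0,0],[1,0.434,0.1,0,0],[1,0.434,0.1,0,0],[1,0.434,0.1,0,0],[1,0.434,0.1,0,0]]]' 25; python3 -m inch '[[[1,0,0,0,0],[1,0,0,0,0]]]'; python3 plan.py 0.5515 0.3915 0.020 6.6
```

```text
t: 12.35
tcp_pos: [0.5522, 0.396, 0.1588]
tcp_rot: [-2.08, -2.353, -0.001]
wrist_force: [0.5, 0.0, 0.3]
finger_gap: 0.0854
t: 12.55
tcp_pos: [0.5518, 0.3895, 0.1591]
tcp_rot: [-2.086, -2.348, 0.005]
wrist_force: [-0.3, -0.8, 0.9]
finger_gap: 0.0853
t 12.55 pos [0.5518 0.3895 0.1591] shift [0.0023 0.0003 0.1391] turn -179.8(j6 -2.66) turn 0.2(j6 0.48) turn 180.2(j6 3.62) jaw now 6.8 q6 0.48 gap 0.0853 F [-0.3 -0.8  0.9]
```

```bash
python3 -m inch '[[[1,0.002,0,0.05,0],[1,0.002,0,0.10,0],[1,0.002,0,0.139,0],[1,0.002,0,0.139,0],[-1,0.002,0,0.139,0],[-1,0.002,0,0.139,0],[-1,0.002,0,0.139,0],[-1,0.002,0,0.139,0],[-1,0.002,0,0.139,0],[-1,0.002,0,0.139,0]]]' 25; python3 -m inch '[[[-1,0,0,-0.05,0],[-1,0,0,-0.10,0],[-1,0,0,-0.14,0],[-1,0,0,-0.14,0],[-1,0,0,-0.14,0]]]'; python3 plan.py 0.4455 -0.058 0.16 6.6
```

```text
t: 13.55
tcp_pos: [0.5538, 0.3936, 0.0244]
tcp_rot: [2.085, 2.349, 0.006]
wrist_force: [-0.1, -2.3, 7.4]
finger_gap: 0.0351
t: 14.05
tcp_pos: [0.5532, 0.3933, 0.1643]
tcp_rot: [2.085, 2.349, 0.007]
wrist_force: [-1.0, 0.5, -0.1]
finger_gap: 0.0348
t 14.05 pos [0.5532 0.3933 0.1643] shift [-0.4354 -0.1604  0.0028] turn -179.8(j6 -2.66) turn 0.2(j6 0.49) turn 180.2(j6 3.63) jaw now 6.8 q6 0.48 gap 0.0348 F [-1.   0.5 -0.1]
```

```bash
python3 -m inch '[[[-1,-0.435,-0.16,0,0],[-1,-0.435,-0.16,0,0],[-1,-0.435,-0.16,0,0],[-1,-0.435,-0.16,0,0],[-1,-0.435,-0.16,0,0],[-1,-0.435,-0.16,0,0],[-1,-0.435,-0.16,0,0],[-1,-0.435,-0.16,0,0],[-1,-0.435,-0.16,0,0],[-1,-0.435,-0.16,0,0]]]'; python3 -m inch '[[[-1,0,0,0.04,0],[-1,0,0,0.06,0],[-1,0,0,0.06,0],[-1,0,0,0.06,0]]]'; python3 plan.py 0.4455 -0.058 0.034 6.6
```

```text
t: 15.05
tcp_pos: [0.4426, -0.0612, 0.1607]
tcp_rot: [-2.088, -2.344, 0.003]
wrist_force: [-0.3, 0.1, 0.4]
finger_gap: 0.0352
t: 15.45
tcp_pos: [0.4446, -0.0577, 0.1012]
tcp_rot: [-2.084, -2.348, 0.002]
wrist_force: [0.1, 0.8, 0.0]
finger_gap: 0.0348
t 15.45 pos [ 0.4446 -0.0577  0.1012] shift [-0.0005  0.001   0.0672] turn -179.8(j6 -3.41) turn 0.2(j6 -0.27) turn 180.2(j6 2.87) jaw now 6.8 q6 -0.27 gap 0.0348 F [0.1 0.8 0. ]
```

```bash
python3 -m inch '[[[-1,0,0.001,0.04,0],[-1,0,0.001,0.066,0],[-1,0,0.001,0.066,0],[0.1,0,0.001,0.066,0],[0.1,0,0.001,0.066,0],[0.1,0,0.001,0.066,0],[0.1,0,0.001,0.03,0],[0.1,0,0.001,-0.02,0],[0.1,0,0.001,-0.06,0],[1,0,0.001,-0.06,0]]]'; python3 -m inch '[[[1,0,0,0,0],[1,0,0,0,0]]]';  python3 - <<'E'
from loc import *
im,d,c=shot('wrist','wrist6.png')
im,d,c=shot('top','top6.png')
for nm,r in (('p',PUR),('o',ORA)): 
  for ce,st,m in blobs(im,*r,30): print(nm,ce,st[4],onplane(c,*ce,.011))
E
python3 plan.py 0.4485 0.292 0.15 6.6
```

```text
t: 16.45
tcp_pos: [0.4495, -0.0585, 0.1675]
tcp_rot: [2.079, 2.342, 0.01]
wrist_force: [-0.3, -0.3, -1.1]
finger_gap: 0.0601
t: 16.65
tcp_pos: [0.4455, -0.0579, 0.1614]
tcp_rot: [-2.086, -2.349, 0.0]
wrist_force: [-0.0, -0.1, -0.5]
finger_gap: 0.0853
p [282.32773109 218.99159664] 119 [ 0.54242377 -0.08041624  0.011     ]
p [178.27419355 242.09677419] 62 [0.44907036 0.29295818 0.011     ]
p [ 27.86206897 358.88505747] 87 [0.03224552 0.79321043 0.011     ]
o [177.24324324 170.59459459] 37 [0.71199266 0.31126775 0.011     ]
o [153.98245614 238.47368421] 57 [0.4597669  0.38148401 0.011     ]
t 16.75 pos [ 0.4451 -0.0579  0.1607] shift [0.347  0.0448 0.0108] turn -179.8(j6 -3.41) turn 0.2(j6 -0.27) turn 180.2(j6 2.87) jaw now 6.8 q6 -0.27 gap 0.0854 F [-0.7 -1.  -0.1]
```

View pics/wrist6.png

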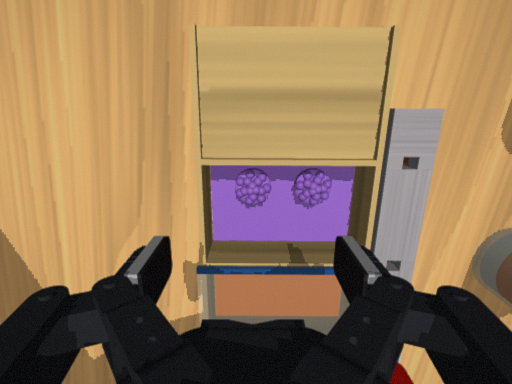

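Both roses are in the well, at (253,187) and (312,187). Third rose at (178,242) top view.

```bash
python3 -m inch '[[[1,0.347,0.045,0,0],[1,0.347,0.045,0,0],[1,0.347,0.045,0,0],[1,0.347,0.045,0,0],[1,0.347,0.045,0,0],[1,0.347,0.045,0,0],[1,0.347,0.045,0,0],[1,0.347,0.045,0,0],[1,0.347,0.045,0,0],[1,0.347,0.045,0,0]]]' 25; python3 -m inch '[[[1,0,0,0.01,0]]]';python3 -c "
from loc import *
im,d,c=shot('wrist','wrist7.png')
for ce,st,m in blobs(im,*PUR,100): print(ce,onplane(c,*ce,.015))"
python3 plan.py 0.4485 0.292 0.020 6.6
```

```text
t: 17.75
tcp_pos: [0.4488, 0.2908, 0.1604]
tcp_rot: [-2.086, -2.349, 0.004]
wrist_force: [-0.0, -0.1, -0.7]
finger_gap: 0.0853
t: 17.85
tcp_pos: [0.4501, 0.291, 0.1517]
tcp_rot: [2.087, 2.347, 0.001]
wrist_force: [-0.6, 0.2, 1.0]
finger_gap: 0.0856
[250.59979633 184.16904277] [0.44837967 0.29145713 0.015     ]
t 17.90 pos [0.4491 0.2903 0.1498] shift [ 0.0019 -0.0002  0.1298] turn -179.9(j6 -2.71) turn 0.1(j6 0.44) turn 180.1(j6 3.58) jaw now 6.7 q6 0.43 gap 0.0852 F [-0.1  0.7 -1.8]
```

```bash
python3 -m inch '[[[1,0.001,0,0.05,0],[1,0.001,0,0.10,0],[1,0.001,0,0.13,0],[1,0.001,0,0.13,0],[-1,0.001,0,0.13,0],[-1,0.001,0,0.13,0],[-1,0.001,0,0.13,0],[-1,0.001,0,0.13,0],[-1,0.001,0,0.13,0],[-1,0.001,0,0.13,0]]]' 25; python3 -m inch '[[[-1,0,0,-0.05,0],[-1,0,0,-0.10,0],[-1,0,0,-0.14,0],[-1,0,0,-0.14,0],[-1,0,0,-0.14,0]]]'; python3 plan.py 0.4803 -0.098 0.16 6.6
```

```text
t: 18.9
tcp_pos: [0.4506, 0.2934, 0.0235]
tcp_rot: [2.085, 2.349, 0.005]
wrist_force: [0.2, -1.6, 6.8]
finger_gap: 0.0349
t: 19.4
tcp_pos: [0.4501, 0.2933, 0.1635]
tcp_rot: [2.085, 2.349, 0.006]
wrist_force: [0.4, -0.1, -1.7]
finger_gap: 0.0351
t 19.40 pos [0.4501 0.2933 0.1635] shift [-0.3922 -0.0164  0.0028] turn -179.8(j6 -2.70) turn 0.2(j6 0.44) turn 180.2(j6 3.58) jaw now 6.8 q6 0.44 gap 0.0351 F [ 0.4 -0.1 -1.7]
```

```bash
python3 -m inch '[[[-1,-0.392,-0.016,0,0],[-1,-0.392,-0.016,0,0],[-1,-0.392,-0.016,0,0],[-1,-0.392,-0.016,0,0],[-1,-0.392,-0.016,0,0],[-1,-0.392,-0.016,0,0],[-1,-0.392,-0.016,0,0],[-1,-0.392,-0.016,0,0],[-1,-0.392,-0.016,0,0],[-1,-0.392,-0.016,0,0]]]'; python3 -m inch '[[[-1,0,0,0.04,0],[-1,0,0,0.06,0],[-1,0,0,0.06,0],[-1,0,0,0.06,0]]]'; python3 plan.py 0.4803 -0.098 0.034 6.6
```

```text
t: 20.4
tcp_pos: [0.4789, -0.0988, 0.1604]
tcp_rot: [-2.087, -2.345, 0.002]
wrist_force: [0.0, 0.7, -0.3]
finger_gap: 0.0351
t: 20.8
tcp_pos: [0.4796, -0.097, 0.1013]
tcp_rot: [-2.083, -2.35, 0.001]
wrist_force: [0.2, 0.7, -0.2]
finger_gap: 0.0349
t 20.80 pos [ 0.4796 -0.097   0.1013] shift [-0.0011  0.0007  0.0673] turn -179.7(j6 -3.48) turn 0.3(j6 -0.34) turn 180.3(j6 2.80) jaw now 6.9 q6 -0.34 gap 0.0349 F [ 0.2  0.7 -0.2]
```

```bash
python3 -m inch '[[[-1,0,0.001,0.04,0],[-1,0,0.001,0.066,0],[-1,0,0.001,0.066,0],[0.1,0,0.001,0.066,0],[0.1,0,0.001,0.066,0],[0.1,0,0.001,0.066,0],[0.1,0,0.001,0.03,0],[0.1,0,0.001,-0.02,0],[0.1,0,0.001,-0.06,0],[1,0,0.001,-0.06,0]]]'; python3 -m inch '[[[1,0,0,0,0],[1,0,0,0,0]]]';  python3 - <<'E'
from loc import *
im,d,c=shot('wrist','wrist8.png')
im,d,c=shot('top','top8.png')
for nm,r in (('p',PUR),('o',ORA)): 
  for ce,st,m in blobs(im,*r,30): print(nm,ce,st[4],onplane(c,*ce,.011))
E
python3 plan.py 0.5995 -0.2134 0.16 6.6
```

```text
t: 21.8
tcp_pos: [0.4846, -0.0989, 0.1678]
tcp_rot: [2.079, 2.342, 0.009]
wrist_force: [-0.2, 0.0, -0.7]
finger_gap: 0.0601
t: 22.0
tcp_pos: [0.4804, -0.098, 0.1614]
tcp_rot: [-2.086, -2.349, 0.0]
wrist_force: [0.1, -0.5, -0.1]
finger_gap: 0.0854
p [269.13333333 224.03333333] 60 [ 0.5228474 -0.0329743  0.011    ]
p [280.97674419 240.6744186 ] 43 [ 0.46392683 -0.07697288  0.011     ]
p [ 27.85227273 358.88636364] 88 [0.03224024 0.79324406 0.011     ]
o [177.24324324 170.59459459] 37 [0.71199266 0.31126775 0.011     ]
o [153.98245614 238.47368421] 57 [0.4597669  0.38148401 0.011     ]
t 22.10 pos [ 0.4801 -0.0979  0.1606] shift [-0.1288  0.1048  0.0003] turn -179.8(j6 -3.48) turn 0.2(j6 -0.34) turn 180.2(j6 2.80) jaw now 6.8 q6 -0.34 gap 0.0855 F [ 0.9  0.1 -0.2]
```

View pics/wrist8.png

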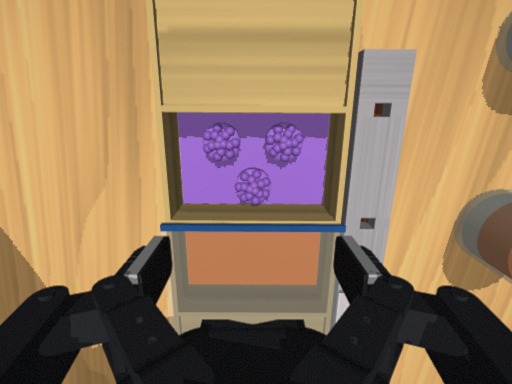

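View pics/top8.png

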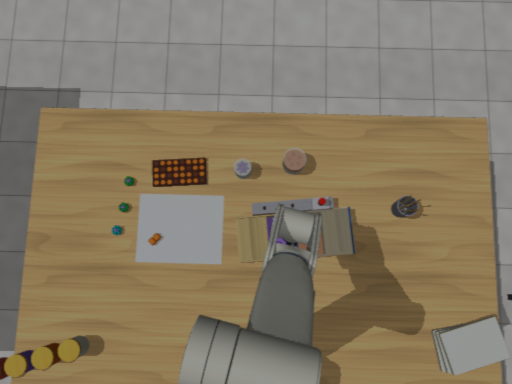

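All three roses lie flat in the purple well ((221,142), (284,142), (253,187) wrist), and only the bar at (154,239) top is left on the paper. Back to the knob.

```bash
python3 -m inch '[[[1,-0.129,0.105,0,0],[1,-0.129,0.105,0,0],[1,-0.129,0.105,0,0],[1,-0.129,0.105,0,0],[1,-0.129,0.105,0,0],[1,-0.129,0.105,0,0],[1,-0.129,0.105,0,0]]]' 40; python3 plan.py 0.5995 -0.2134 0.097 6.6;  python3 -c "
from loc import *
im,d,c=shot('wrist','wrist9.png')
for ce,st,m in blobs(im,*RED,100): print(ce,onplane(c,*ce,.1))"
```

```text
t: 22.8
tcp_pos: [0.5991, -0.2127, 0.1605]
tcp_rot: [-2.083, -2.348, 0.001]
wrist_force: [-1.1, 0.4, -0.1]
finger_gap: 0.0853
t 22.80 pos [ 0.5991 -0.2127  0.1605] shift [-0.0008  0.0005  0.0635] turn -179.8(j6 -3.62) turn 0.2(j6 -0.48) turn 180.2(j6 2.67) jaw now 6.8 q6 -0.48 gap 0.0853 F [-1.1  0.4 -0.1]
[252.83060635 211.08469682] [ 0.59904601 -0.21129495  0.1       ]
```

```bash
python3 -m inch '[[[1,0,0,0.03,0],[1,0,0,0.0635,0],[1,0,0,0.0635,0],[-1,0,0,0.0635,0],[-1,0,0,0.0635,0],[-1,0,0,0.0635,0],[-1,0,0,0.0635,0],[-1,0,0,0.0635,0],[-1,0,0,0.0635,0],[-1,0,0,0.0635,0]]]' 40; python3 -m inch '[[[-1,0,0,-0.005,0],[-1,0,0,-0.010,0],[-1,0,0,-0.014,0],[-1,0,0,-0.014,0],[-1,0,0,-0.014,0]]]' 40; python3 plan.py 0.5764 -0.0146 0.097 6.6
```

```text
t: 23.85
tcp_pos: [0.5999, -0.2141, 0.0998]
tcp_rot: [-2.085, -2.349, 0.001]
wrist_force: [-6.4, -1.0, 11.7]
finger_gap: 0.0233
t: 24.35
tcp_pos: [0.5998, -0.2137, 0.1115]
tcp_rot: [-2.085, -2.348, 0.001]
wrist_force: [-4.2, -2.5, -5.6]
finger_gap: 0.0233
t 24.35 pos [ 0.5998 -0.2137  0.1115] shift [0.2004 0.0003 0.0147] turn -179.8(j6 -3.62) turn 0.2(j6 -0.48) turn 180.2(j6 2.67) jaw now 6.8 q6 -0.48 gap 0.0233 F [-4.2 -2.5 -5.6]
```

```bash
python3 -m inch '[[[-1,0,0,-0.0015,0],[-1,0.015,0,-0.0015,0],[-1,0.03,0,-0.0015,0],[-1,0.045,0,-0.0015,0],[-1,0.06,0,-0.0015,0],[-1,0.075,0,-0.0015,0],[-1,0.09,0,-0.0015,0],[-1,0.10,0,-0.0015,0],[-1,0.10,0,-0.0015,0]]]' 40; python3 plan.py 0.5764 -0.0146 0.097 6.6
```

```text
t: 25.25
tcp_pos: [0.5884, -0.1125, 0.1135]
tcp_rot: [-2.083, -2.35, -0.0]
wrist_force: [-4.3, 1.2, -6.5]
finger_gap: 0.0235
t 25.25 pos [ 0.5884 -0.1125  0.1135] shift [ 0.0986 -0.0001  0.0166] turn -179.7(j6 -3.47) turn 0.3(j6 -0.33) turn 180.3(j6 2.82) jaw now 6.9 q6 -0.33 gap 0.0235 F [-4.3  1.2 -6.5]
```

```bash
python3 -m inch '[[[-1,0.015,0,0,0],[-1,0.03,0,0,0],[-1,0.045,0,0,0],[-1,0.06,0,0,0],[-1,0.075,0,0,0],[-1,0.09,0,0,0],[-1,0.0995,0,0,0],[-1,0.0995,0,0,0],[-1,0.0995,0,0,0]]]' 40; python3 plan.py 0.5764 -0.0146 0.097 6.6
```

```text
t: 26.15
tcp_pos: [0.5772, -0.0151, 0.1137]
tcp_rot: [2.085, 2.35, 0.001]
wrist_force: [-1.7, 2.0, -7.3]
finger_gap: 0.0236
t 26.15 pos [ 0.5772 -0.0151  0.1137] shift [ 0.0006 -0.0008  0.0167] turn -179.8(j6 -3.30) turn 0.2(j6 -0.16) turn 180.2(j6 2.98) jaw now 6.8 q6 -0.17 gap 0.0236 F [-1.7  2.  -7.3]
```

```bash
python3 -m inch '[[[-1,0,0,0.005,0],[-1,0,0,0.010,0],[-1,0,0,0.0145,0],[-1,0,0,0.0145,0],[-1,0,0,0.0145,0]]]' 20; python3 plan.py 0.5764 -0.0146 0.097 6.6
```

```text
t: 26.65
tcp_pos: [0.5775, -0.0161, 0.0999]
tcp_rot: [2.086, 2.348, 0.001]
wrist_force: [-5.2, 0.8, 5.9]
finger_gap: 0.0237
t 26.65 pos [ 0.5775 -0.0161  0.0999] shift [ 0.0017 -0.0009  0.0029] turn -179.8(j6 -3.31) turn 0.2(j6 -0.16) turn 180.2(j6 2.98) jaw now 6.8 q6 -0.17 gap 0.0237 F [-5.2  0.8  5.9]
```

```bash
python3 -m inch '[[[1,0,0,0,0],[1,0,0,0,0],[1,0,0,0,0],[1,0,0,0,0],[1,0,0,-0.04,0],[1,0,0,-0.08,0],[1,0,0,-0.10,0],[1,0,0,-0.10,0],[1,0,0,-0.10,0]]]' 20
python3 - <<'E'
from loc import *
im,d,c=shot('side','side10.png')
cv2.imwrite('pics/side10c.png',cv2.resize(im[130:230,220:360],None,fx=5,fy=5))
im,d,c=shot('wrist','wrist10.png')
for r in (RED,): 
  for ce,st,m in blobs(im,*r,15): print(ce,st,onplane(c,*ce,.1),atdepth(c,*ce,d[int(ce[1]),int(ce[0])]))
im,d,c=shot('top','top10.png')
for nm,r in (('p',PUR),('o',ORA)): 
  for ce,st,m in blobs(im,*r,30):
    print(nm,ce,st[4],onplane(c,*ce,.011))
    if nm=='o' and ce[1]>200: print(cv2.minAreaRect(np.argwhere(m)[:,::-1].astype(np.float32)))
E
python3 plan.py 0.459 0.380 0.15 6.6
```

```text
t: 27.55
tcp_pos: [0.577, -0.0157, 0.1991]
tcp_rot: [2.085, 2.349, 0.001]
wrist_force: [-0.1, 0.7, -0.7]
finger_gap: 0.0852
[253.32590529 194.37604457] [240 178  28  33 718] [ 0.57672967 -0.01345348  0.1       ] [ 0.57651456 -0.01176471  0.10546653]
p [ 27.85057471 358.87356322] 87 [0.03228244 0.79325459 0.011     ]
o [180.74074074 174.67901235] 81 [0.69692805 0.29748367 0.011     ]
o [162.4516129  178.35483871] 31 [0.68140374 0.3642762  0.011     ]
o [308.76190476 235.28239203] 903 [ 0.48593313 -0.17675454  0.011     ]
((308.59228515625, 234.73849487304688), (39.815147399902344, 24.06273651123047), 82.87498474121094)
o [153.98245614 238.47368421] 57 [0.4597669  0.38148401 0.011     ]
((154.0, 238.50001525878906), (4.949747085571289, 10.60660171508789), 45.0)
t 27.70 pos [ 0.5761 -0.0157  0.1976] shift [ 0.4067 -0.0692  0.048 ] turn -179.8(j6 -3.30) turn 0.2(j6 -0.16) turn 180.2(j6 2.98) jaw now 6.8 q6 -0.17 gap 0.0852 F [-0.4 -0.4 -0.2]
```

View pics/wrist10.png

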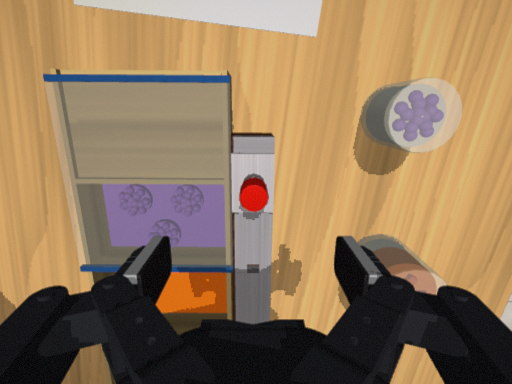

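View pics/side10c.png

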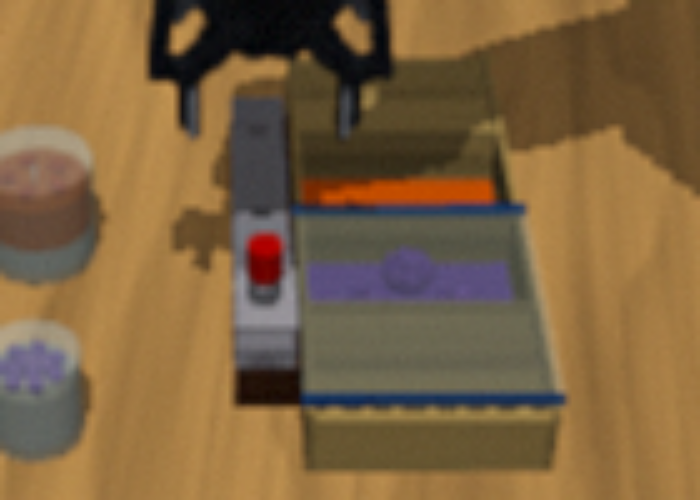

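Cover locked at the orange hole (knob top 105.5 mm), roses visible under the cover. Now the bar at (154,239) top.

```bash
python3 -m inch '[[[1,0.37,-0.069,0.04,-34],[1,0.37,-0.069,0.04,-34],[1,0.37,-0.069,0.04,-34],[1,0.37,-0.069,0.04,-34],[1,0.37,-0.069,0.04,-34],[1,0.37,-0.069,0.04,-34],[1,0.37,-0.069,0.04,-34],[1,0.37,-0.069,0.04,-34],[1,0.37,-0.069,0.04,-34],[1,0.37,-0.069,0.04,-34]]]' 25
python3 - <<'E'
from loc import *
im,d,c=shot('wrist','wrist11.png')
for ce,st,m in blobs(im,*ORA,200):
  r=cv2.minAreaRect(np.argwhere(m)[:,::-1].astype(np.float32)); b=cv2.boxPoints(r)
  P=np.array([onplane(c,*q,.02)[:2] for q in b]); e=[P[1]-P[0],P[2]-P[1]]
  print(ce,st[4],onplane(c,*ce,.018),[ (np.linalg.norm(v),np.degrees(np.arctan2(v[1],v[0]))) for v in e], P.mean(0))
E
python3 plan.py 0.459 0.380 0.02 41
```

```text
t: 28.7
tcp_pos: [0.4638, 0.3435, 0.1578]
tcp_rot: [-1.305, -2.857, 0.003]
wrist_force: [-0.2, -0.3, -0.2]
finger_gap: 0.0854
[272.17938553 152.44103072] 1009 [0.45747147 0.37964507 0.018     ] [(np.float64(0.021928912653982616), np.float64(47.1493354343048)), (np.float64(0.04249015262502332), np.float64(-40.941631674098346))] [0.45778561 0.37954153]
t 28.75 pos [0.4642 0.3428 0.1581] shift [0.0316 0.0207 0.1381] turn -180.2(j6 -3.24) turn -0.2(j6 -0.10) turn 179.8(j6 3.04) jaw now 40.8 q6 -0.10 gap 0.0851 F [ 0.8 -0.6 -0.1]
```

View pics/wrist11.png

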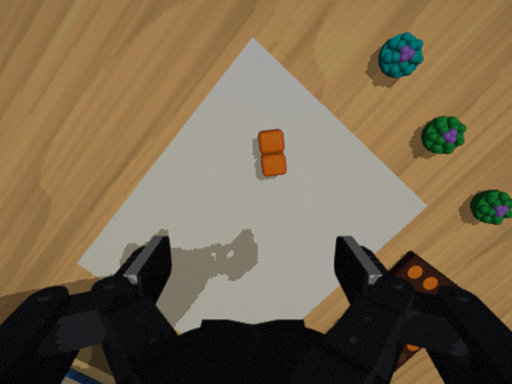

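The bar at (272,152) is the only orange two-lump piece on the paper. Its short axis heads 48°, so turn -7° and grasp.

```bash
python3 -m inch '[[[1,0.0316,0.0205,0.05,-7],[1,0.0316,0.0205,0.10,-7],[1,0.0316,0.0205,0.138,-7],[1,0.0316,0.0205,0.138,-7],[-1,0.0316,0.0205,0.138,-7],[-1,0.0316,0.0205,0.138,-7],[-1,0.0316,0.0205,0.138,-7],[-1,0.0316,0.0205,0.138,-7],[-1,0.0316,0.0205,0.138,-7],[-1,0.0316,0.0205,0.138,-7]]]' 30; python3 -m inch '[[[-1,0,0,-0.05,0],[-1,0,0,-0.10,0],[-1,0,0,-0.14,0],[-1,0,0,-0.14,0],[-1,0,0,-0.14,0]]]'; python3 plan.py 0.489 -0.176 0.17 6.6
```

```text
t: 29.75
tcp_pos: [0.4607, 0.3816, 0.0236]
tcp_rot: [1.13, 2.929, 0.005]
wrist_force: [-1.0, -2.6, 10.1]
finger_gap: 0.0232
t: 30.25
tcp_pos: [0.46, 0.3813, 0.1631]
tcp_rot: [1.13, 2.929, 0.005]
wrist_force: [-0.4, -0.8, -0.9]
finger_gap: 0.0233
t 30.25 pos [0.46   0.3813 0.1631] shift [-0.3958 -0.3933 -0.0081] turn -138.8(j6 -2.58) turn 41.2(j6 0.56) turn 221.2(j6 3.70) jaw now 47.8 q6 -0.16 gap 0.0233 F [-0.4 -0.8 -0.9]
```

```bash
python3 -m inch '[[[-1,-0.396,-0.393,-0.01,41],[-1,-0.396,-0.393,-0.01,41],[-1,-0.396,-0.393,-0.01,41],[-1,-0.396,-0.393,-0.01,41],[-1,-0.396,-0.393,-0.01,41],[-1,-0.396,-0.393,-0.01,41],[-1,-0.396,-0.393,-0.01,41],[-1,-0.396,-0.393,-0.01,41],[-1,-0.396,-0.393,-0.01,41],[-1,-0.396,-0.393,-0.01,41]]]'; python3 -m inch '[[[-1,0,0,0,0],[-1,0,0,0,0]]]'; python3 plan.py 0.489 -0.176 0.11 6.6
```

```text
t: 31.25
tcp_pos: [0.4844, -0.1201, 0.1688]
tcp_rot: [-2.084, -2.347, 0.002]
wrist_force: [0.3, -0.4, -1.4]
finger_gap: 0.0233
t: 31.45
tcp_pos: [0.4846, -0.1192, 0.1688]
tcp_rot: [-2.088, -2.344, 0.002]
wrist_force: [-0.8, 0.8, -0.5]
finger_gap: 0.0229
t 31.45 pos [ 0.4846 -0.1192  0.1688] shift [-0.057  -0.002   0.0587] turn -180.0(j6 -3.52) turn 0.0(j6 -0.38) turn 180.0(j6 2.76) jaw now 6.6 q6 -0.38 gap 0.0229 F [-0.8  0.8 -0.5]
```

```bash
python3 -m inch '[[[-1,-0.03,-0.001,0,0],[-1,-0.057,-0.002,0,0],[-1,-0.057,-0.002,0.03,0],[-1,-0.057,-0.002,0.058,0],[-1,-0.057,-0.002,0.058,0],[-1,-0.057,-0.002,0.058,0]]]'; python3 plan.py 0.489 -0.176 0.034 6.6
```

```text
t: 32.05
tcp_pos: [0.49, -0.1737, 0.1116]
tcp_rot: [-2.082, -2.349, 0.001]
wrist_force: [0.8, 0.7, 0.2]
finger_gap: 0.0233
t 32.05 pos [ 0.49   -0.1737  0.1116] shift [-0.0023 -0.0011  0.0776] turn -179.7(j6 -3.62) turn 0.3(j6 -0.48) turn 180.3(j6 2.66) jaw now 6.9 q6 -0.48 gap 0.0233 F [0.8 0.7 0.2]
```

```bash
python3 -m inch '[[[-1,-0.002,-0.001,0.04,0],[-1,-0.002,-0.001,0.077,0],[-1,-0.002,-0.001,0.077,0],[0.1,-0.002,-0.001,0.077,0],[0.1,-0.002,-0.001,0.077,0],[0.1,-0.002,-0.001,0.077,0],[0.1,-0.002,-0.001,0.04,0],[0.1,-0.002,-0.001,-0.01,0],[0.1,-0.002,-0.001,-0.05,0],[1,-0.002,-0.001,-0.05,0]]]'; python3 -m inch '[[[1,0,0,0,0],[1,0,0,0,0]]]';  python3 - <<'E'
from loc import *
im,d,c=shot('wrist','wrist12.png')
im,d,c=shot('top','top12.png')
im,d,c=shot('side','side12.png')
E
python3 plan.py 0.5765 -0.0150 0.16 6.6
```

```text
t: 33.05
tcp_pos: [0.4933, -0.1786, 0.1687]
tcp_rot: [2.079, 2.341, 0.006]
wrist_force: [0.8, -0.4, 0.2]
finger_gap: 0.06
t: 33.25
tcp_pos: [0.4891, -0.1771, 0.1618]
tcp_rot: [-2.085, -2.349, 0.0]
wrist_force: [-0.9, -0.2, 0.3]
finger_gap: 0.0851
t 33.40 pos [ 0.489  -0.177   0.1609] shift [0.1505 0.1061 0.0008] turn -179.8(j6 -3.63) turn 0.2(j6 -0.49) turn 180.2(j6 2.66) jaw now 6.8 q6 -0.49 gap 0.0850 F [-0.7  0.6  0. ]
```

View pics/wrist12.png

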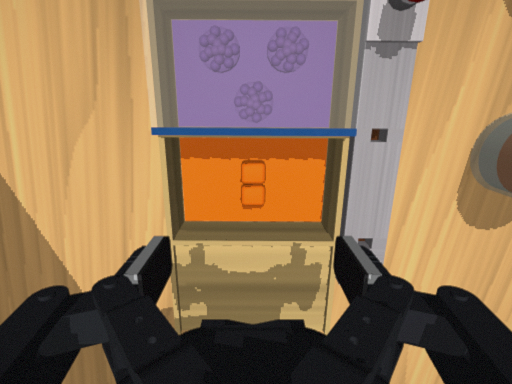

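View pics/side12.png

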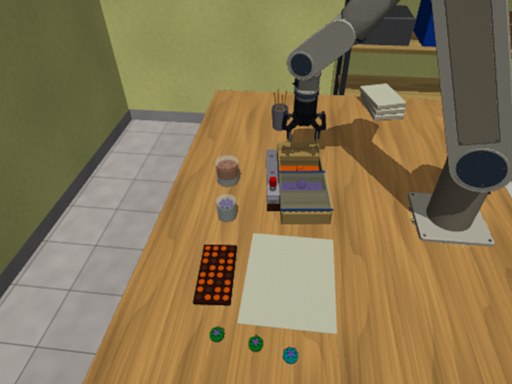

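The bar sits in the orange well at (253,184), the roses are under the cover and the paper is empty. Back to the knob to shut it.

```bash
python3 -m inch '[[[1,0.15,0.106,0,0],[1,0.15,0.106,0,0],[1,0.15,0.106,0,0],[1,0.15,0.106,0,0],[1,0.15,0.106,0,0],[1,0.15,0.106,0,0],[1,0.15,0.106,0,0]]]' 40; python3 plan.py 0.5765 -0.0148 0.097 6.6;  python3 -c "
from loc import *
im,d,c=shot('wrist','wrist13.png')
for ce,st,m in blobs(im,*RED,100): print(ce,onplane(c,*ce,.1))"
```

```text
t: 34.1
tcp_pos: [0.5763, -0.0165, 0.1611]
tcp_rot: [-2.085, -2.348, 0.002]
wrist_force: [-0.0, -0.7, -0.2]
finger_gap: 0.0853
t 34.10 pos [ 0.5763 -0.0165  0.1611] shift [0.0017 0.0006 0.0641] turn -179.8(j6 -3.31) turn 0.2(j6 -0.16) turn 180.2(j6 2.98) jaw now 6.8 q6 -0.17 gap 0.0853 F [-0.  -0.7 -0.2]
[253.69111969 208.3996139 ] [ 0.57667518 -0.01329222  0.1       ]
```

```bash
python3 -m inch '[[[1,0.002,0,0.03,0],[1,0.002,0,0.064,0],[1,0.002,0,0.064,0],[-1,0.002,0,0.064,0],[-1,0.002,0,0.064,0],[-1,0.002,0,0.064,0],[-1,0.002,0,0.064,0],[-1,0.002,0,0.064,0],[-1,0.002,0,0.064,0],[-1,0.002,0,0.064,0]]]' 40; python3 -m inch '[[[-1,0,0,-0.005,0],[-1,0,0,-0.010,0],[-1,0,0,-0.015,0],[-1,0,0,-0.015,0],[-1,0,0,-0.015,0]]]' 40; python3 plan.py 0.588 -0.1139 0.097 6.6
```

```text
t: 35.15
tcp_pos: [0.5771, -0.014, 0.0995]
tcp_rot: [2.085, 2.349, 0.0]
wrist_force: [-3.2, -1.3, 9.1]
finger_gap: 0.0236
t: 35.65
tcp_pos: [0.577, -0.0138, 0.1129]
tcp_rot: [-2.086, -2.349, 0.0]
wrist_force: [0.4, -0.8, -6.6]
finger_gap: 0.0237
t 35.65 pos [ 0.577  -0.0138  0.1129] shift [-0.1007 -0.0009  0.0159] turn -179.8(j6 -3.30) turn 0.2(j6 -0.16) turn 180.2(j6 2.98) jaw now 6.8 q6 -0.16 gap 0.0237 F [ 0.4 -0.8 -6.6]
```

```bash
python3 -m inch '[[[-1,-0.015,0,0,0],[-1,-0.03,0,0,0],[-1,-0.045,0,0,0],[-1,-0.06,0,0,0],[-1,-0.075,0,0,0],[-1,-0.09,0,0,0],[-1,-0.10,0,0,0],[-1,-0.10,0,0,0],[-1,-0.10,0,0,0]]]' 40; python3 plan.py 0.588 -0.1139 0.097 6.6
```

```text
t: 36.55
tcp_pos: [0.5884, -0.1137, 0.1129]
tcp_rot: [-2.086, -2.348, 0.001]
wrist_force: [-2.2, -2.7, -7.0]
finger_gap: 0.0236
t 36.55 pos [ 0.5884 -0.1137  0.1129] shift [-0.0002 -0.0004  0.0159] turn -179.8(j6 -3.47) turn 0.2(j6 -0.33) turn 180.2(j6 2.82) jaw now 6.8 q6 -0.33 gap 0.0236 F [-2.2 -2.7 -7. ]
```

```bash
python3 -m inch '[[[-1,0,0,0.005,0],[-1,0,0,0.010,0],[-1,0,0,0.0145,0],[-1,0,0,0.0145,0],[-1,0,0,0.0145,0]]]' 20; python3 -m inch '[[[1,0,0,0,0],[1,0,0,0,0],[1,0,0,0,0],[1,0,0,0,0],[1,0,0,-0.04,0],[1,0,0,-0.08,0],[1,0.05,0,-0.12,0],[1,0.05,0,-0.12,0],[1,0.05,0,-0.12,0],[1,0.05,0,-0.12,0]]]' 20
python3 - <<'E'
from loc import *
im,d,c=shot('side','side14.png')
cv2.imwrite('pics/side14c.png',cv2.resize(im[130:230,220:360],None,fx=5,fy=5))
im,d,c=shot('wrist','wrist14.png')
for ce,st,m in blobs(im,*RED,15): print(ce,st,onplane(c,*ce,.1),atdepth(c,*ce,d[int(ce[1]),int(ce[0])]))
E
python3 plan.py 0.588 -0.1139 0.2 6.6
```

```text
t: 37.05
tcp_pos: [0.5885, -0.1128, 0.0995]
tcp_rot: [-2.084, -2.35, 0.001]
wrist_force: [-8.4, -0.9, 7.7]
finger_gap: 0.0235
t: 38.05
tcp_pos: [0.5826, -0.0636, 0.2177]
tcp_rot: [-2.084, -2.35, 0.001]
wrist_force: [-0.9, 0.3, -0.9]
finger_gap: 0.0849
[252.49503311 237.79470199] [241 222  24  32 604] [ 0.58783531 -0.11115264  0.1       ] [ 0.58738908 -0.10731891  0.10784961]
t 38.15 pos [ 0.5823 -0.0641  0.2169] shift [-0.0502 -0.0002  0.0169] turn -179.8(j6 -3.39) turn 0.2(j6 -0.24) turn 180.2(j6 2.90) jaw now 6.8 q6 -0.25 gap 0.0855 F [-0.7 -0.9  0.3]
```

View pics/wrist14.png

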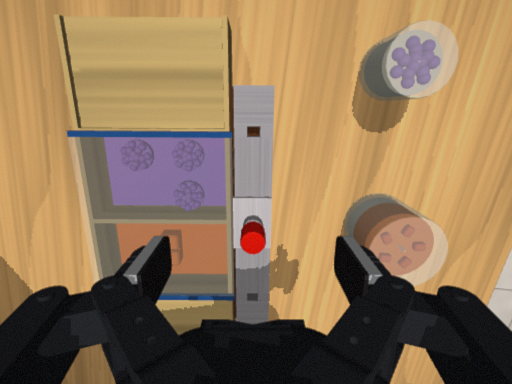

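View pics/side14c.png

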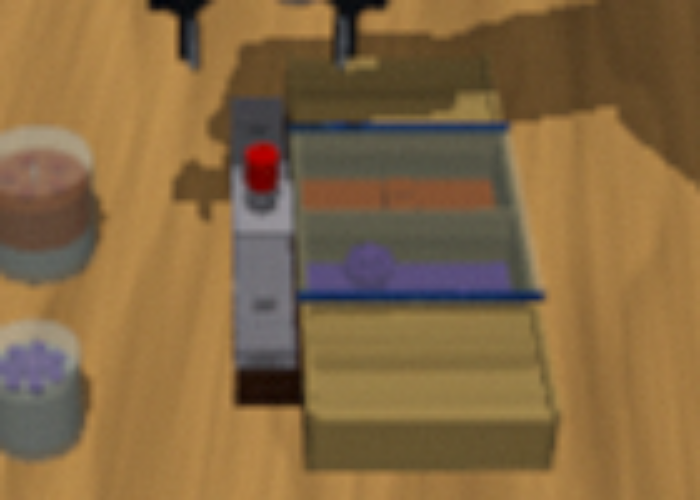

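The third rose was nudged inside its well to (188,195), still well within it. Re-checking knob height, which read 107.8 mm at a single pixel.

Run:
```python
from loc import *
im,d,c=shot('wrist')
for ce,st,m in blobs(im,*RED,100):
    P=np.array([atdepth(c,u,v,d[v,u]) for v,u in np.argwhere(m) if d[v,u]>0]); z=P[:,2]
    print(len(z),np.percentile(z,[10,50,75,90,97]),np.median(P[z>.1],0))
    u,v=254,95
# rail & tab reference heights
for q in [(253,110),(253,180),(250,205)]:
    print(q,atdepth(c,*q,np.median(d[q[1]-3:q[1]+4,q[0]-5:q[0]+6])))
s=bot.observe(); print(s['qvel'].round(3),s['t'])
```

```text
604 [0.09304468 0.10581074 0.10650981 0.10706793 0.10742556] [ 0.58792231 -0.11105588  0.10613455]
(253, 110) [0.57409145 0.00611993 0.05236247]
(253, 180) [ 0.58273987 -0.06617651  0.05243625]
(250, 205) [ 0.58262027 -0.09255467  0.05945962]
[-0.002  0.001 -0.003  0.     0.002  0.001] 38.2
```

```bash
python3 -c "
from h import *
print(ticket.hand_in())"
```

```text
the job is handed in; nothing more can be done
None
```

The toppings are put away and the caddy is shut and locked. I handed the job in at about 38 s; no verdict was reported.

- **What I did:** I indexed the cover to the purple hole and put in the three purple roses. I then indexed it to the orange hole and put in the only orange bar, and brought the cover back to the middle hole. I left the green and turquoise pieces and the bystanders alone.
- **Last checks:** The knob top read 106 mm, the height with the pin home, and the knob was back at its starting spot. The wrist and side views showed roses only in the purple well and the bar in the orange well, under the closed cover. The gripper was open and about 110 mm above the knob.
- **Readings that differed:**
  - A single pixel first put the knob top at 107.8 mm; the median over the whole knob top gave 106.1 mm.
  - One rose had shifted a few centimetres inside its own well between looks, without the robot touching it. It was still inside, so I left it.

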